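# Hang the missing flask-shelf bracket

## Task

The flask shelf needs a second bracket: one slotted upright already carries its long bracket, the other upright is empty. Take the loose long bracket, hook it into the empty upright the same way (tine to the front), press it down until the lock shoe is fully home, and let go. Do not disturb the short bracket.

Things in the scene. Friction and masses are not known exactly. Their poses are not given: they have to be found in the camera images.
- long_bracket_grip (a point): Loose aluminium L-bracket, 0.3 kg, 120 mm tall, standing on its long tine (120 x 30 x 10 mm, runs to -x, tip at x = -143 mm). Point: centre of its grip, the topmost block, 40 (x) x 14 (y) x 50 mm tall; pinch across y from above; 100 mm above the underside. Up to 70 mm above the underside: front and hook plates 60 mm wide, at x = -16 and +16 mm, throat 26 mm, joined by a neck 12 mm wide from 20 to 70 mm.
- short_bracket_grip (a point): Loose short bracket, a bystander: same form, grip and hook as the long one, but its tine is only 60 mm long. Point: centre of its grip, 100 mm above its underside. It stays where it stands.
- empty_slot (a point): Empty upright, dark steel, fixed, 110 mm tall, 84 mm wide. Point: middle of the slot's open mouth at the top edge; x to its rear, z up; bracket axes must agree with these (tine to -x). Slot open at the top, 32 mm wide (y). Plate 5 mm thick at the top, 23 mm from 24 mm down: it centres the throat. Bracket's grip point is 44 mm above this point on landing on the raised shoe, 30 mm when fully home.
- lock_shoe (a joint): Bright steel shoe in the empty slot, on which the bracket's neck lands: 0 = raised (its top 36 mm below the mouth), 0.014 m = fully down, locked. Stiff: about 10 N pushes it down, the bracket's weight alone does not; it stays where left; hard stop below. A 78 mm tall block stands 45 mm behind the slot. The other upright is identical and carries a fixed long bracket, fully home.
There are look-alikes about, which are no part of the job. Leave any orange look-alike of the part that bears long_bracket_grip alone.

How it is judged:
By the outcome, as a careful person would: the job done as asked, in the order asked, and still so for the second after the job is handed in, with the robot touching nothing.
It also fails if it takes over 38 s, if anything falls off the work surface, if the arm or the gripper's body presses on something with over 40 N, if the wrist force passes 120 N, or if a joint passes its speed limit or range.

## Robot

A 6-joint arm with a two-finger parallel gripper is mounted at the origin on the work surface. World frame = base frame: x ahead of the robot, y to its left, z up, the work surface at z = 0. Lengths are in mm, angles in rad, forces in N, time in s.
With the tool pointing down it reaches from about 275 to 1000 mm from the base axis. Payload 8.4 kg.
Tool frame: the origin (TCP) lies at the very end of the fingers, on their centre line; the grasp point (between the pads) lies 19 mm behind it; z points along the fingers, y is the direction in which the jaws open and shut (so a half turn about z gives the same grasp; the last joint's range is limited). The gripper opens to 85 mm and grips with 20 to 120 N. Pads are 22 mm wide; open, the fingers measure 114 mm over their backs; the gripper's body (76 mm by 85 mm) begins 54 mm behind the grasp point. The pads swing forward as they close: fully open they stand 13 mm farther back than shut.
Start: joints at [1.29, 0.353, 1.633, -0, 1.155, -0.002], TCP at [172, 600.869, 193.781] pointing down, gripper open.
Joint ranges: [-2.63, 2.63], [-0.92, 2.1], [0.06, 2.66], [-1.3, 4.44], [0, 2.69], [-3.02, 3.02]. Speed limits (rad/s): [2.22, 2.22, 2.79, 3.14, 3.14, 3.14].

## Interface

Orientations are given as [roll, pitch, yaw] about the fixed x, y, z axes, in that order (R = Rz(yaw) Ry(pitch) Rx(roll)).
In Python, from rig import sense, grab_frame, get_calibration, sign_off, boxes_of, trace gives the robot as it stands.
- The arm moves only by the tool servo_tool, never from a script. Its argument "rows" is a list of rows, each a list of 3 entries, a list of its own where there are three numbers: the finger opening in mm, from 0 to 85.4, then the shift along the tool's x, y, z in mm, then the turn, a rotation vector about the tool's x, y, z in degrees. A call has 1 to 8 rows; each row shifts and turns the commanded pose from where the row before left it, along the tool's axes as they then stand; what a row does not reach is not made up. A row lasts 1/8 s, in which the tool goes at most 62.5 mm and 10.7 degrees, less where a joint would pass 70% of its speed; a pose out of reach is approached as far as the arm can. A call is refused whole if a number of a shift passes 62.5 or a number of a turn 10.7, either way. A call with a gripper value outside its range is refused whole. The fingers move at their own pace and stop on an object; "force" is the grip in N (left out, the last holds). Time passes only in rows, so rows that do not move let the fingers close. It gives the time, the measured TCP pose, the force and the opening at its end, in the units of the state.
- sense(): the state, without advancing time (a new reading comes with each control period).
- grab_frame(name): name is "scene" or "top" or "wrist"; returns the picture (400x640x3 uint8, blue, green, red); there is no depth.
- get_calibration(name): a dict with "intrinsics" (3x3 intrinsics, pixels), "k1" (the pictures are not rectified: a ray, as slopes to the right and down, at radius r is drawn at 1 + k1 r^2 times it, then the intrinsics apply), "world_to_cam" (4x4, takes a point from world to camera coordinates). Camera axes: x right, y down, z forward; pixel columns grow to the right and rows downward; lengths in mm; the calibration is good to about 2 mm. A picture is of the moment at which its call begins: read the wrist's pose just before it. get_calibration takes no time and is no camera call; for the wrist camera it gives the pose at the moment of the call.
- sign_off(): hands the job in, once; it reports no verdict.
Trained networks look in the newest picture that a camera, given by its name, has taken for a name from the list of things; names that differ only in an ending like _2 or _b are one class to them, and where a whole thing is asked for, a point or a joint stands for the part that bears it (a point fixed in the world has none). Each returns a list of dicts, best first, with "conf" (0 to 1); they miss things now and then, are a little off and sometimes report something else, mostly with a low value. They report only what shows in the picture. A call takes as long as a camera call. They do not tell look-alikes from the thing itself.
- boxes_of(camera, thing): "centre" ([x, y, z] in mm, in the coordinates of the camera as it stood for that picture, good to about 4 mm: the middle of the surface that is visible of it).
- trace(camera, thing): "mask" (400x640 bool, what is visible of it).
The state is a dict: "clock": time; "qpos": joint angles; "qvel": joint speeds; "joint_efforts": joint torques, N m; "eef_pos": TCP position; "tcp_rot": TCP orientation; "contact_force": force on the tool from outside, world axes, zero at the start; "wrist_torque": the same for the moment, N m; "opening": opening from 0.0 (shut) to 1.0 (fully open).
Only numpy, scipy, OpenCV 4.12 (cv2) and the standard library are available. Lean on these libraries where they do the work, as an engineer would, in place of code of your own. Each camera call takes 0.05 s, during which the arm holds its last target. There are 200 camera calls.

## Working session

There is one attempt and no reset: what is moved stays moved. The work goes in short steps, Python scripts to look and compute and a tool call to move; the robot and the scene stay as the last step left them, time stands still between calls to the robot, and variables do not carry over. Pictures are saved under pics/ and viewed, about 8 in all and at most 12, crops included, and the job is handed in when it is done.

Besides the shell and the picture viewer there is one more tool, called by a JSON object that holds its "name" and its "arguments", one argument or row to a line. servo_tool: Moves the arm, as the interface text tells. Its arguments: {"type":"object","properties":{"rows":{"type":"array","items":{"type":"array"}},"force":{"type":"number"}},"required":["rows"]}

```bash
mkdir -p pics
cat > h.py <<'E'
import numpy as np, cv2
from rig import *
def w2p(cal,P):
    K=np.array(cal["intrinsics"]);T=np.array(cal["world_to_cam"]);P=np.atleast_2d(P)
    c=P@T[:3,:3].T+T[:3,3];s=c[:,:2]/c[:,2:];r2=(s**2).sum(1,keepdims=True)
    s=s*(1+cal["k1"]*r2);return s@K[:2,:2].T+K[:2,2]
def ray(cal,uv):
    K=np.array(cal["intrinsics"]);T=np.array(cal["world_to_cam"])
    s=cv2.undistortPoints(np.array([[uv]],float),K,np.array([cal["k1"],0,0,0.]))[0,0]
    # forward radial model as cv2
    return -T[:3,:3].T@T[:3,3], T[:3,:3].T@np.r_[s,1]
def onz(cal,uv,z):
    o,d=ray(cal,uv);return o+d*(z-o[2])/d[2]
def c2w(cal,p):
    T=np.array(cal["world_to_cam"]);return T[:3,:3].T@(np.array(p)-T[:3,3])
E
python3 - <<'E'
from h import *
for n in("scene","top"):
    cal=get_calibration(n);im=grab_frame(n);cv2.imwrite(f"pics/{n}0.png",im)
    print(n,-np.array(cal["world_to_cam"])[:3,:3].T@np.array(cal["world_to_cam"])[:3,3])
    for t in("long_bracket_grip","short_bracket_grip","lock_shoe"):
        for b in boxes_of(n,t):
            w=c2w(cal,b["centre"]);print(t,round(b["conf"],2),w.round(),w2p(cal,w).round())
print(sense())
E
```

```text
scene [ 917.40090115 -273.68036226 1010.86500893]
long_bracket_grip 0.78 [ 317. -168.   14.] [[228. 201.]]
long_bracket_grip 0.64 [555.  85.  29.] [[380. 235.]]
lock_shoe 0.56 [530. 292.  73.] [[456. 178.]]
top [359.41854657   5.67140217 906.78883598]
long_bracket_grip 0.84 [ 314. -183.    9.] [[390. 263.]]
long_bracket_grip 0.73 [540.  86.   8.] [[267. 160.]]
short_bracket_grip 0.98 [442. -71.  30.] [[339. 204.]]
lock_shoe 0.46 [531. 293.  75.] [[163. 158.]]
{'clock': 0.4, 'qpos': array([ 1.28961882e+00,  3.53112520e-01,  1.63349949e+00,  1.08886151e-05,
        1.15516584e+00, -2.38585228e-03]), 'qvel': array([ 0.00039032, -0.00220841, -0.00145992,  0.001136  , -0.00022898,
        0.00096381]), 'joint_efforts': array([-1.36313145e-03, -6.04559684e+01, -3.42006683e+01, -5.72202100e-05,
        3.71569025e-03,  1.05848250e-05]), 'eef_pos': array([171.96775646, 600.81445068, 193.66800821]), 'tcp_rot': array([-3.14140748e+00, -1.04025935e-05,  2.86279661e+00]), 'contact_force': array([-0.27514367, -0.20309229,  0.3893485 ]), 'wrist_torque': array([-0.03710833, -0.00939904,  0.01214685]), 'opening': 1.0019337838469877}
```

View pics/scene0.png

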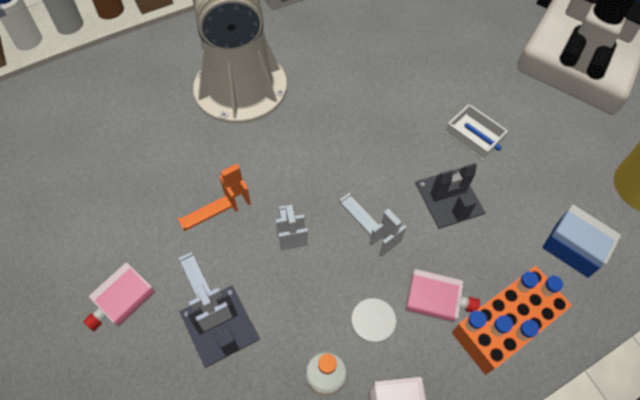

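View pics/top0.png

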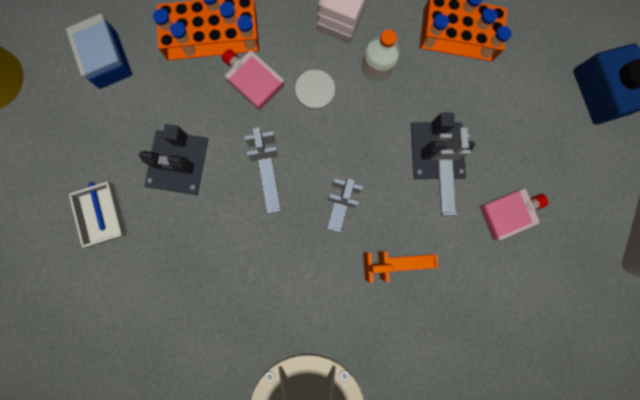

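The scene shows the following (top-view pixels):
- The orange look-alike is at (395,263).
- The fixed long bracket on its upright is at (447,160).
- The short grey bracket, with its short tine, is at (345,205).
- The loose long grey bracket, with its long tine, is at (265,165). It is the only loose grey one with a ~120 mm tine, so it is the target.
- The empty upright is at (178,160).

I'll enlarge the last two to confirm.

Run:
```python
from h import *
im=cv2.imread("pics/top0.png");c=im[110:225,135:295];cv2.imwrite("pics/c1.png",cv2.resize(c,None,fx=5,fy=5,interpolation=cv2.INTER_CUBIC))
im=cv2.imread("pics/scene0.png");c=im[150:265,330:490];cv2.imwrite("pics/c2.png",cv2.resize(c,None,fx=5,fy=5,interpolation=cv2.INTER_CUBIC))
```

```text
(no output)
```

View pics/c1.png

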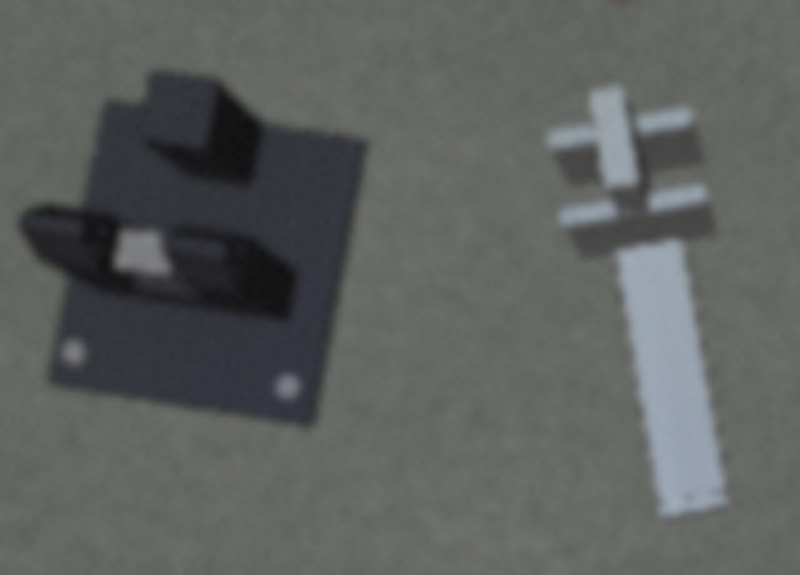

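View pics/c2.png

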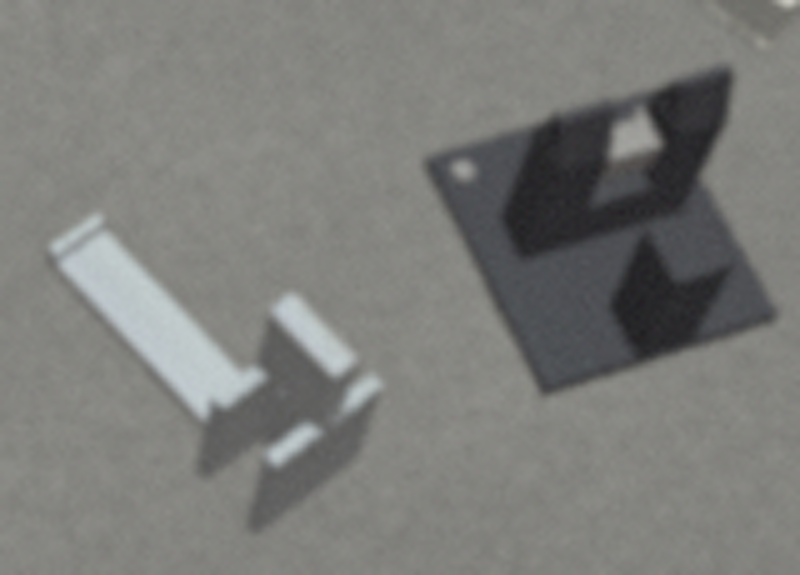

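Confirmed: the crop shows the loose grey long bracket with its grip top at crop (614,137), and the upright with the bright shoe at (140,250). Next I'll get coarse poses and the wrist camera geometry.

Run:
```python
from h import *
f=lambda p,o:((p[0]+.5)/5-.5+o[0],(p[1]+.5)/5-.5+o[1])
t=get_calibration("top");s=get_calibration("scene");T=(135,110);S=(330,150)
def show(n,pts,z,cal=t,o=T):
    P=[onz(cal,f(p,o),z) for p in pts];print(n,*[p[:2].round(1) for p in P]);return P
show("grip",[(590,90),(622,88),(638,184),(606,188)],122)
show("hook top",[(548,138),(693,114)],70)
show("front top",[(559,218),(708,192)],70)
show("tine",[(652,245),(694,508)],10)
show("base",[(105,100),(367,143),(315,425),(50,382)],8)
show("upr top",[(22,212),(110,216),(170,232),(245,238)],110)
show("shoe",[(118,230),(168,232),(172,275),(112,270)],74)
print("scene cam")
show("grip",[(272,310),(295,292),(355,358),(330,372)],122,s,S)
show("hook top",[(268,462),(380,380)],70,s,S)
show("upr top",[(555,116),(612,100),(665,85),(730,68)],110,s,S)
show("base",[(428,158),(545,392),(775,318)],8,s,S)
w=get_calibration("wrist");W=np.array(w["world_to_cam"]);st=sense()
from scipy.spatial.transform import Rotation as R
Rt=R.from_euler('xyz',st["tcp_rot"]).as_matrix()
print("cam in tool",Rt.T@(-W[:3,:3].T@W[:3,3]-st["eef_pos"]),"\n",(W[:3,:3]@Rt).round(3),w["intrinsics"],w["k1"])
```

```text
grip [581.4 103.6] [582.2  91.3] [544.2  84.6] [542.6  96.9]
hook top [575.8 127.1] [586.   67.5]
front top [542.2 122. ] [553.2  61.1]
tine [543.3  89.4] [427.8  70.1]
base [609.8 334.4] [589.7 216.2] [464.1 235.6] [483.2 353.4]
upr top [536.5 328.2] [534.7 292.9] [528.2 268.8] [525.7 239.1]
shoe [536.8 302.3] [535.8 281.6] [518.  279.2] [520.2 304.1]
scene cam
grip [548.7  85.3] [546.   97.8] [582.4 103. ] [583.   90.9]
hook top [586.6  67.5] [576.4 128.6]
upr top [520.1 246.8] [524.8 273.5] [529.1 298.6] [535.2 329.5]
base [466.6 238.8] [593.5 217.1] [612.3 332.5]
cam in tool [  77.94244373   -0.21751097 -180.86657162] 
 [[ 0.001  1.    -0.   ]
 [-0.952  0.001 -0.307]
 [-0.307  0.001  0.952]] [[290.68125964   0.         320.2287959 ]
 [  0.         290.68125964 195.9294495 ]
 [  0.           0.           1.        ]] 0.00836670732918946
```

{"name": "servo_tool", "arguments": {
  "rows": [
    [85,[-33.4,-21,0],[0,0,0]],
    [85,[-33.4,-21,0],[0,0,0]],
    [85,[-33.4,-21,0],[0,0,0]],
    [85,[-33.4,-21,0],[0,0,0]],
    [85,[-33.4,-21,0],[0,0,0]],
    [85,[-33.4,-21,0],[0,0,0]],
    [85,[-33.4,-21,0],[0,0,0]],
    [85,[-33.4,-21,0],[0,0,0]]
  ]
}}

```text
clock: 1.4
eef_pos: [383.5, 364.9, 194.0]
tcp_rot: [3.141, 0.0, 2.863]
contact_force: [1.5, 0.9, -0.5]
opening: 0.992
```

{"name": "servo_tool", "arguments": {
  "rows": [
    [85,[-33.4,-21,0],[0,0,0]],
    [85,[-33.4,-21,0],[0,0,0]],
    [85,[-33.4,-21,0],[0,0,0]],
    [85,[-33.4,-21,0],[0,0,0]],
    [85,[-33.4,-21,0],[0,0,0]],
    [85,[-33.4,-21,0],[0,0,-8.6]],
    [85,[0,0,0],[0,0,-8.6]],
    [85,[0,0,0],[0,0,-8.4]]
  ]
}}

```text
clock: 2.4
eef_pos: [541.0, 188.9, 193.7]
tcp_rot: [3.142, -0.0, -2.97]
contact_force: [-1.0, -0.2, 0.5]
opening: 0.991
```

{"name": "servo_tool", "arguments": {
  "rows": [
    [85,[0,0,0],[0,0,0]],
    [85,[0,0,0],[0,0,0]]
  ]
}}

```text
clock: 2.65
eef_pos: [540.6, 189.6, 193.8]
tcp_rot: [-3.142, 0.0, -2.977]
contact_force: [-0.3, 1.0, 0.5]
opening: 1.0
```

Run:
```python
from h import *
import pickle
cal=get_calibration("wrist");im=grab_frame("wrist");cv2.imwrite("pics/w1.png",im);pickle.dump(cal,open("w1.pkl","wb"))
print(sense()["eef_pos"],sense()["tcp_rot"],sense()["qpos"])
cv2.imwrite("pics/w1b.png",cv2.resize(im,(800,500),interpolation=cv2.INTER_CUBIC))
```

```text
[540.56952943 189.65190816 193.82475678] [-3.14158181e+00  4.48803777e-05 -2.97596186e+00] [ 3.34814196e-01  2.72422178e-01  1.74705271e+00 -2.02491414e-05
  1.12207535e+00 -1.40160414e+00]
```

View pics/w1b.png

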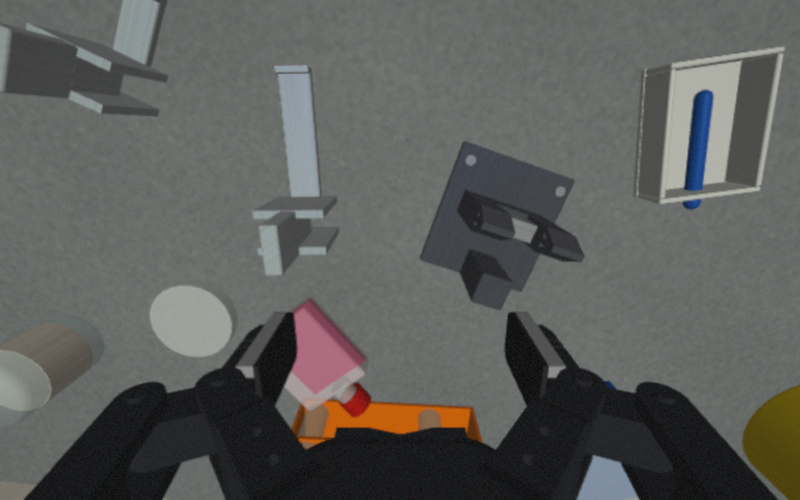

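The wrist view shows the loose long bracket with its grip at (270,240), the empty upright at (520,230), and the short bracket at top left, well clear. I'll enlarge the upright and bracket for sub-pixel corners.

Run:
```python
from h import *
im=cv2.imread("pics/w1.png")
a=im[140:230,340:480];a=np.clip(a.astype(float)*1.8,0,255).astype(np.uint8)
b=im[140:230,180:290]
g=lambda x,k:cv2.resize(x,None,fx=k,fy=k,interpolation=cv2.INTER_CUBIC)
a=g(a,5.5);cv2.imwrite("pics/c3.png",a);print(a.shape)
```

```text
(495, 770, 3)
```

View pics/c3.png

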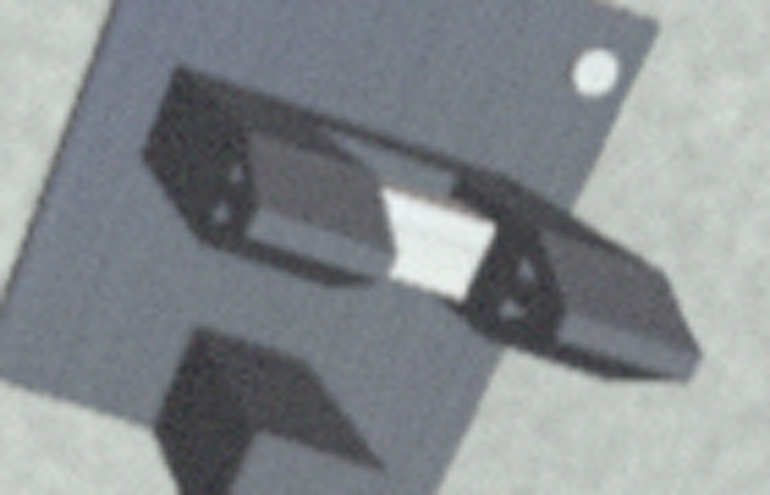

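Run:
```python
from h import *
import pickle
cal=pickle.load(open("w1.pkl","rb"))
f=lambda p:((p[0]+.5)/5.5-.5+340,(p[1]+.5)/5.5-.5+140)
def show(n,pts,z):
    P=[onz(cal,f(p),z)[:2] for p in pts];print(n,*[p.round(1) for p in P],"mean",np.mean(P,0).round(1))
show("strip front",[(255,213),(396,246),(562,313),(700,352)],110)
show("strip rear",[(246,239),(388,272),(560,340),(690,379)],110)
show("shoe",[(381,190),(495,220),(465,300),(390,272)],74)
show("base",[(657,22),(2,378)],8)
# reproject hypothesised slot
def slot(x,y,yaw):
    c,s=np.cos(yaw),np.sin(yaw);M=np.array([[c,-s],[s,c]])
    L=[(dx,dy) for dy in(42,16,-16,-42) for dx in(-2.5,2.5)]
    return np.array([np.r_[M@l+[x,y],110] for l in L])
for h in[(529,287,-.164)]:
    uv=w2p(cal,slot(*h));print(((uv-[340,140]+.5)*5.5-.5).round())
# grip from the wrist view (800x500 picture => x1.25)
fb=lambda p:((p[0]+.5)/1.25-.5,(p[1]+.5)/1.25-.5)
for n,pts,z in[("grip",[(259,225),(274,225),(283,274),(265,275)],122),("hook",[(299,247),(337,230)],70),("front",[(254,213),(333,198)],70),("tine",[(293,69),(305,195)],10)]:
    print(n,*[onz(cal,fb(p),z)[:2].round(1) for p in pts])
```

```text
strip front [520.5 248.5] [522.2 273.7] [529.1 305.2] [532.1 331.1] mean [526.  289.6]
strip rear [525.2 248. ] [526.9 273.5] [534.  306.3] [537.2 330.9] mean [530.8 289.7]
shoe [519.8 281.1] [521.9 304.4] [538.6 303.2] [535.5 287.1] mean [528.9 294. ]
base [483.7 355.7] [593.1 225. ] mean [538.4 290.4]
[[685. 357.]
 [672. 382.]
 [551. 311.]
 [538. 337.]
 [382. 254.]
 [370. 280.]
 [242. 206.]
 [231. 233.]]
grip [545.9  87.4] [544.1  98. ] [581.1 106.9] [584.1  93.7]
hook [577.2 104.8] [556.1 136. ]
front [552.9  64.4] [528.8 129.5]
tine [429.8  71.6] [543.3  92.1]
```

Wrist and scene views agree:
- **Grip:** about (564,95), yaw 9.5°.
- **Slot:** about (528,288.5), yaw −9.3°. The grip-to-slot offset is (−36,193.5), and the two cameras differ by under 2 mm.

Now the grasp.

{"name": "servo_tool", "arguments": {
  "rows": [
    [85,[-2.5,-32.4,0],[0,0,0]],
    [85,[-2.5,-32.4,0],[0,0,0]],
    [85,[-2.5,-32.4,0],[0,0,0]],
    [85,[0,0,28],[0,0,0]],
    [85,[0,0,28],[0,0,0]],
    [85,[0,0,28],[0,0,0]],
    [85,[0,0,20],[0,0,0]],
    [85,[0,0,8],[0,0,0]]
  ],
  "force": 60
}}

```text
clock: 3.7
eef_pos: [563.6, 95.0, 80.7]
tcp_rot: [-3.142, -0.002, -2.975]
contact_force: [-0.1, -0.7, 0.4]
opening: 0.994
```

{"name": "servo_tool", "arguments": {
  "rows": [
    [85,[0,0,0],[0,0,0]],
    [40,[0,0,0],[0,0,0]],
    [25,[0,0,0],[0,0,0]],
    [0,[0,0,0],[0,0,0]],
    [0,[0,0,0],[0,0,0]],
    [0,[0,0,0],[0,0,0]],
    [0,[0,0,0],[0,0,0]]
  ],
  "force": 60
}}

```text
clock: 4.58
eef_pos: [564.5, 95.2, 82.1]
tcp_rot: [3.141, 0.001, -2.974]
contact_force: [-1.0, 1.5, 5.6]
opening: 0.098
```

Opening reads ~8 mm where 14 was expected, so I'll lift a little and check.

{"name": "servo_tool", "arguments": {
  "rows": [
    [0,[0,0,0],[0,0,0]],
    [0,[0,0,-5],[0,0,0]],
    [0,[0,0,-15],[0,0,0]],
    [0,[0,0,-20],[0,0,0]],
    [0,[0,0,-20],[0,0,0]],
    [0,[0,0,0],[0,0,0]],
    [0,[0,0,0],[0,0,0]]
  ]
}}

```text
clock: 5.45
eef_pos: [563.9, 94.8, 141.3]
tcp_rot: [-3.141, -0.001, -2.974]
contact_force: [-0.5, 0.8, -0.5]
opening: 0.001
```

Run:
```python
from h import *
s=sense();print(s["eef_pos"],s["contact_force"],s["wrist_torque"],s["opening"])
a=grab_frame("wrist");b=grab_frame("scene")[140:280,310:500]
b=cv2.resize(b,(640,472),interpolation=cv2.INTER_CUBIC)
o=np.zeros((600,800,3),np.uint8);o[:300,:480]=cv2.resize(a,(480,300),interpolation=cv2.INTER_AREA)
o[300:,:]=0;bb=cv2.resize(b,(400,295));o[302:597,:400]=bb
cv2.imwrite("pics/g1.png",o)
```

```text
[563.8631189   94.78869134 141.32634242] [-0.52887099  0.80714299 -0.47255019] [-0.02217974  0.02106354 -0.0439391 ] 0.0012034033960368752
```

View pics/g1.png

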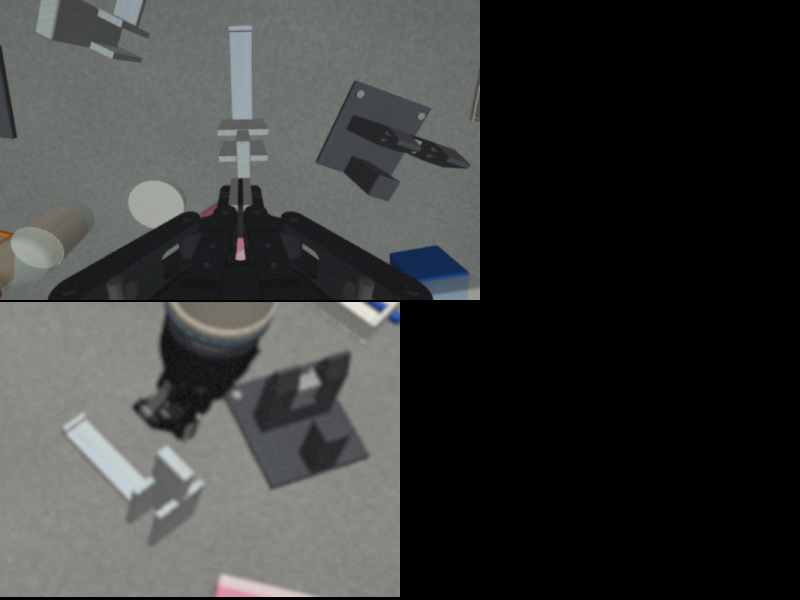

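The grasp failed: the gripper is fully shut and the bracket is still standing. I'll measure where it is now against the fingers.

Run:
```python
from h import *
s=sense();print(s["eef_pos"])
out=[]
for n in("scene","wrist","top"):
    cal=get_calibration(n);im=grab_frame(n)
    for b in boxes_of(n,"long_bracket_grip"):
        w=c2w(cal,b["centre"]);print(n,round(b["conf"],2),w.round())
    u=w2p(cal,[[564,95,122]])[0].round().astype(int)
    yaw=np.radians(9.5);c,q=np.cos(yaw),np.sin(yaw)
    def P(x,y,z):return [564+c*x-q*y,95+q*x+c*y,z]
    k=8
    x0,y0=u[0]-26 if n!="wrist" else u[0]-40,u[1]-26 if n!="wrist" else u[1]-50
    h=50 if n!="wrist" else 90
    if n=="top":continue
    k=400//h
    cr=cv2.resize(im[y0:y0+h,x0:x0+h],(h*k,h*k),interpolation=cv2.INTER_CUBIC)
    def dr(pts,col):
        uv=w2p(cal,pts);uv=((uv-[x0,y0]+.5)*k-.5).astype(np.int32);cv2.polylines(cr,[uv],True,col,1)
    dr([P(a*20,b*7,120) for a,b in((1,1),(1,-1),(-1,-1),(-1,1))],(0,0,255))
    for d in(-16,16):dr([P(d,30,70),P(d,-30,70)],(0,255,0))
    cr2=cr[:400,:400];o=np.zeros((400,400,3),np.uint8);o[:cr2.shape[0],:cr2.shape[1]]=cr2;out.append(o)
    print(n,x0,y0,k)
cv2.imwrite("pics/m1.png",np.hstack(out))
```

```text
[563.60809187  94.81051593 140.88293322]
scene 0.69 [556.  89.  29.]
scene 366 190 8
wrist 0.81 [537.  89.  13.]
wrist 281 164 4
top 0.64 [ 315. -183.   12.]
```

View pics/m1.png

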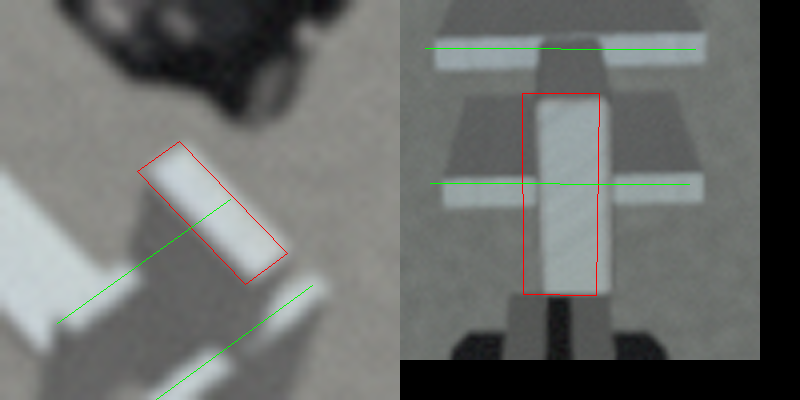

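Run:
```python
from h import *
from scipy.spatial.transform import Rotation as R
s=sense();Rt=R.from_euler('xyz',s["tcp_rot"]).as_matrix();p=s["eef_pos"];print(p,s["tcp_rot"])
pts=np.array([p+Rt@[0,0,-d] for d in(0,10,19,30,40,60)])
for n in("scene","wrist","top"):
    print(n,w2p(get_calibration(n),pts).round(1).tolist())
a=grab_frame("wrist");cal=get_calibration("wrist");x0,y0=270,210
c1=cv2.resize(a[y0:y0+120,x0:x0+100],(400,480),interpolation=cv2.INTER_CUBIC)
b=grab_frame("scene");x1,y1=350,160
c2=cv2.resize(b[y1:y1+80,x1:x1+66],(396,480),interpolation=cv2.INTER_CUBIC)
for cr,n,o,k in((c1,"wrist",(x0,y0),4),(c2,"scene",(x1,y1),6)):
    for u in w2p(get_calibration(n),pts):cv2.circle(cr,tuple(((u-o+.5)*k-.5).astype(int).tolist()),3,(0,0,255),-1)
cv2.imwrite("pics/f1.png",np.hstack([c1,c2]))
```

```text
[564.13331632  94.95419974 141.45603227] [-3.14157765e+00 -5.32499398e-04 -2.97355143e+00]
scene [[393.6, 210.9], [394.3, 208.4], [395.0, 206.0], [395.8, 203.2], [396.6, 200.5], [398.2, 195.0]]
wrist [[320.7, 223.8], [320.7, 230.0], [320.7, 236.2], [320.8, 244.5], [320.8, 253.1], [320.9, 273.8]]
top [[255.8, 133.7], [255.2, 132.3], [254.7, 131.0], [254.0, 129.3], [253.3, 127.8], [251.9, 124.7]]
```

View pics/f1.png

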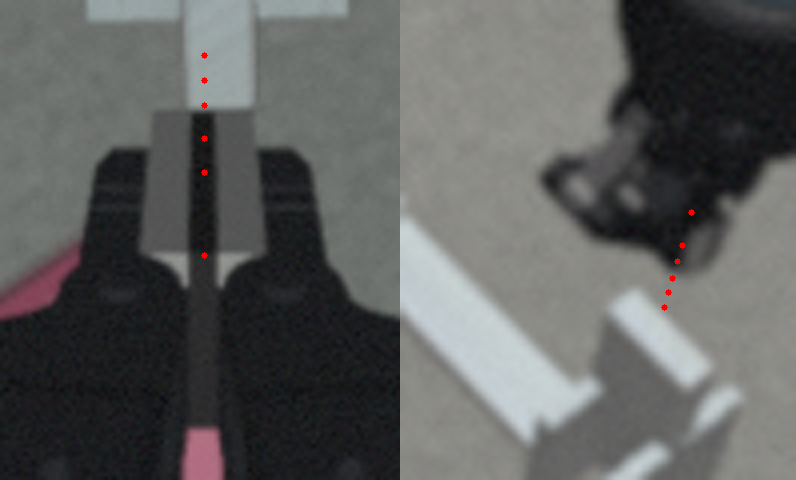

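Run:
```python
from h import *
from scipy.spatial.transform import Rotation as R
s=sense();Rt=R.from_euler('xyz',s["tcp_rot"]).as_matrix();p=s["eef_pos"]
W=get_calibration("wrist");S=get_calibration("scene")
def tri(a,b):
    o1,d1=ray(W,a);o2,d2=ray(S,b);A=np.c_[d1,-d2];t=np.linalg.lstsq(A,o2-o1,rcond=None)[0]
    x,y=o1+t[0]*d1,o2+t[1]*d2;print("tool",(Rt.T@((x+y)/2-p)).round(1),"gap",np.linalg.norm(x-y).round(1))
for b in((398,205.2),(396,204),(399,204),(400,201)):tri((320.6,237.6),b)
# hypothesis predictions: tip at tool (dx,0,dz)
for dx,dz in((0,-19),(0,-25),(-12,-5),(-20,0),(-20,-5)):
    q=p+Rt@[dx,0,dz];print(dx,dz,w2p(W,q).round(1),w2p(S,q).round(1))
t=grab_frame("top");x0,y0=225,95
cv2.imwrite("pics/t2.png",np.hstack([cv2.resize(t[y0:y0+75,x0:x0+65],(390,450),interpolation=cv2.INTER_CUBIC),cv2.resize(grab_frame("scene")[170:220,370:415],(405,450),interpolation=cv2.INTER_CUBIC)]))
```

```text
tool [ -1.7   2.2 -21.1] gap 5.4
tool [  0.9   0.8 -24.2] gap 2.2
tool [ -1.2   3.1 -23.5] gap 7.7
tool [  1.    4.3 -30. ] gap 10.8
0 -19 [[320.7 236.1]] [[395. 206.]]
0 -25 [[320.7 240.6]] [[395.5 204.5]]
-12 -5 [[320.6 243.3]] [[398.2 213.9]]
-20 0 [[320.6 250.3]] [[400.5 218.1]]
-20 -5 [[320.6 253.9]] [[400.9 216.8]]
```

View pics/t2.png

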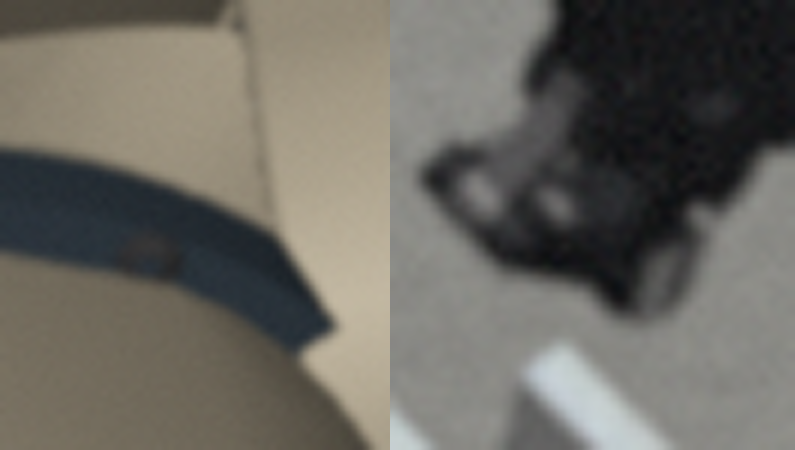

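In both views the fingertips sit about 20–33 mm short of the reported TCP. So at TCP z = 82 the pads only caught the rim of the grip and slipped off. I'll re-grasp deeper at TCP z ≈ 60, which leaves the body about 10 mm above the grip even on nominal numbers.

{"name": "servo_tool", "arguments": {
  "rows": [
    [85,[0,0,0],[0,0,0]],
    [85,[0,0,0],[0,0,0]],
    [85,[0,0,0],[0,0,0]],
    [85,[0,0,0],[0,0,0]],
    [85,[0,0,20],[0,0,0]],
    [85,[0,0,20],[0,0,0]],
    [85,[0,0,20],[0,0,0]],
    [85,[0,0,10],[0,0,0]]
  ],
  "force": 60
}}

```text
clock: 7.05
eef_pos: [563.7, 94.8, 70.8]
tcp_rot: [-3.142, -0.001, -2.974]
contact_force: [-1.7, -0.7, -0.7]
opening: 0.999
```

{"name": "servo_tool", "arguments": {
  "rows": [
    [85,[0,0,5],[0,0,0]],
    [85,[0,0,5],[0,0,0]],
    [40,[0,0,0],[0,0,0]],
    [0,[0,0,0],[0,0,0]],
    [0,[0,0,0],[0,0,0]],
    [0,[0,0,0],[0,0,0]],
    [0,[0,0,0],[0,0,0]],
    [0,[0,0,0],[0,0,0]]
  ],
  "force": 60
}}

```text
clock: 8.05
eef_pos: [564.4, 95.0, 61.9]
tcp_rot: [3.142, 0.0, -2.973]
contact_force: [0.1, 0.8, 0.0]
opening: 0.152
```

{"name": "servo_tool", "arguments": {
  "rows": [
    [0,[0,0,0],[0,0,0]],
    [0,[0,0,0],[0,0,0]]
  ]
}}

```text
clock: 8.3
eef_pos: [564.4, 95.0, 61.9]
tcp_rot: [3.142, 0.0, -2.974]
contact_force: [0.7, 1.1, 0.3]
opening: 0.146
```

{"name": "servo_tool", "arguments": {
  "rows": [
    [0,[0,0,-5],[0,0,0]],
    [0,[0,0,-10],[0,0,0]],
    [0,[0,0,-15],[0,0,0]],
    [0,[0,0,0],[0,0,0]],
    [0,[0,0,0],[0,0,0]]
  ],
  "force": 80
}}

```text
clock: 8.93
eef_pos: [564.2, 95.0, 91.9]
tcp_rot: [-3.142, 0.0, -2.974]
contact_force: [0.3, 0.2, -3.8]
opening: 0.147
```

Run:
```python
from h import *
import pickle
s=sense();print({k:s[k] for k in("eef_pos","tcp_rot","contact_force","wrist_torque","opening")})
d={}
o=[]
for n,(x,y,w,h) in(("wrist",(240,60,160,200)),("scene",(330,150,130,162))):
    cal=get_calibration(n);im=grab_frame(n);d[n]=cal;cv2.imwrite(f"pics/L_{n}.png",im)
    o.append(cv2.resize(im[y:y+h,x:x+w],(400,500),interpolation=cv2.INTER_CUBIC))
pickle.dump(d,open("L.pkl","wb"))
cv2.imwrite("pics/L.png",np.hstack(o))
```

```text
{'eef_pos': array([564.23437636,  94.9576913 ,  91.94325558]), 'tcp_rot': array([-3.14158294e+00,  2.46720209e-04, -2.97359610e+00]), 'contact_force': array([ 0.30023388,  0.21411718, -3.79337488]), 'wrist_torque': array([-0.02312196, -0.05244412,  0.02533356]), 'opening': 0.1466840919061685}
```

View pics/L.png

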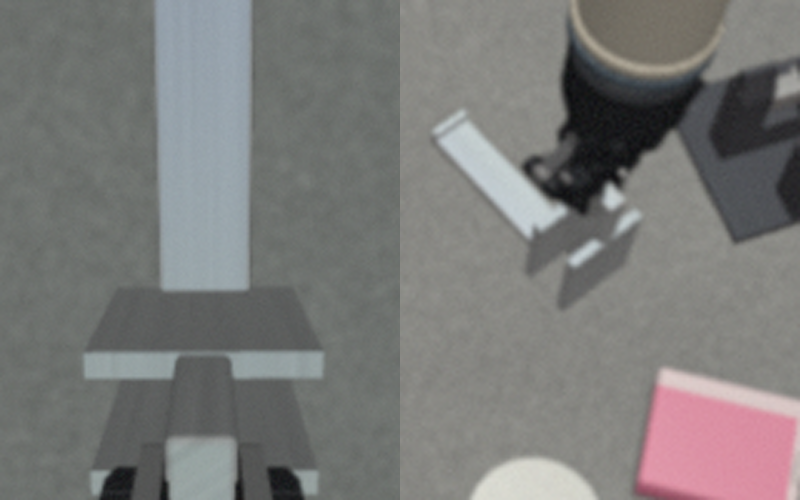

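Held: opening 12.5 mm, load −3.8 N. Before carrying, I'll check numerically for tilt and find the bracket's x in the hand.

Run:
```python
from h import *
import pickle
d=pickle.load(open("L.pkl","rb"));cal=d["wrist"]
f=lambda p:((p[0]+.5)/2.5-.5+240,(p[1]+.5)/2.5-.5+60)
C=np.array([564.2,95]);yaw=np.pi-2.9736;M=np.array([[np.cos(yaw),-np.sin(yaw)],[np.sin(yaw),np.cos(yaw)]])
for n,p,z in(("fronttop L front",(84,352),100),("fronttop R front",(323,352),100),("fronttop rear",(204,378),100),("tine joint L",(162,290),40),("tine joint R",(249,290),40),("grip top front",(201,437),150),("hook front",(204,471),100)):
    print(n,"bracket xy",(M.T@(onz(cal,f(p),z)[:2]-C)).round(1))
im=cv2.imread("pics/L_wrist.png");b=im[:,300:345].astype(int).mean((1,2));print(w2p(cal,[[*(C+M@[-143,0]),z] for z in(30,40)]).round(1))
g=np.abs(np.diff(im[:,322].astype(int).sum(1)));print([(i,int(g[i])) for i in range(0,120) if g[i]>60])
```

```text
fronttop L front bracket xy [-19.2 -29.8]
fronttop R front bracket xy [-19.3  30.2]
fronttop rear bracket xy [-12.3   0.3]
tine joint L bracket xy [-20.4 -13.3]
tine joint R bracket xy [-20.4  15.3]
grip top front bracket xy [-19.6  -0.4]
hook front bracket xy [14.   0.4]
[[321.    7.5]
 [321.    3. ]]
[(6, 69), (15, 97), (16, 102), (18, 147)]
```

The bracket is centred on the TCP in x to within 0.5 mm and level within about 1°. Lift, carry to the slot, and turn by −18.9°.

{"name": "servo_tool", "arguments": {
  "rows": [
    [0,[0,0,-10],[0,0,0]],
    [0,[0,0,-20],[0,0,0]],
    [0,[0,0,-25],[0,0,0]],
    [0,[0,0,-25],[0,0,0]],
    [0,[0,0,-18],[0,0,0]],
    [0,[0,0,-8],[0,0,0]],
    [0,[0.4,10,0],[0,0,0]],
    [0,[0.4,20,0],[0,0,0]]
  ]
}}

```text
clock: 10.02
eef_pos: [557.7, 125.0, 196.8]
tcp_rot: [3.142, -0.002, -2.975]
contact_force: [-0.2, 0.5, -3.8]
opening: 0.146
```

{"name": "servo_tool", "arguments": {
  "rows": [
    [0,[0.4,28,0],[0,0,0]],
    [0,[0.4,28,0],[0,0,0]],
    [0,[0.4,28,0],[0,0,0]],
    [0,[0.4,28,0],[0,0,0]],
    [0,[0.4,28,0],[0,0,0]],
    [0,[0.6,18,0],[0,0,0]],
    [0,[0,8.7,0],[0,0,4]],
    [0,[0,0,0],[0,0,6]]
  ]
}}

```text
clock: 11.02
eef_pos: [527.2, 289.5, 197.1]
tcp_rot: [-3.141, -0.001, 3.133]
contact_force: [-0.2, 0.4, -3.7]
opening: 0.142
```

{"name": "servo_tool", "arguments": {
  "rows": [
    [0,[0,0,0],[0,0,6]],
    [0,[0,0,0],[0,0,2.9]],
    [0,[0,0,0],[0,0,0]],
    [0,[0,0,0],[0,0,0]]
  ]
}}

```text
clock: 11.52
eef_pos: [527.8, 288.5, 197.5]
tcp_rot: [-3.141, -0.0, 2.981]
contact_force: [0.6, -0.0, -3.7]
opening: 0.143
```

Run:
```python
from h import *
s=sense();print({k:s[k] for k in("clock","eef_pos","tcp_rot","contact_force","opening")})
im=grab_frame("scene")[110:240,390:530];cal=get_calibration("scene")
a=cv2.resize(im,None,fx=4,fy=4,interpolation=cv2.INTER_CUBIC)
a=np.clip(a*1.4,0,255).astype(np.uint8)
cv2.imwrite("pics/S.png",a)
```

```text
{'clock': 11.525, 'eef_pos': array([527.75093858, 288.47963506, 197.45947891]), 'tcp_rot': array([-3.14120977e+00, -4.50574358e-04,  2.98105240e+00]), 'contact_force': array([ 0.64520799, -0.02788242, -3.65308493]), 'opening': 0.14319642595272988}
```

View pics/S.png

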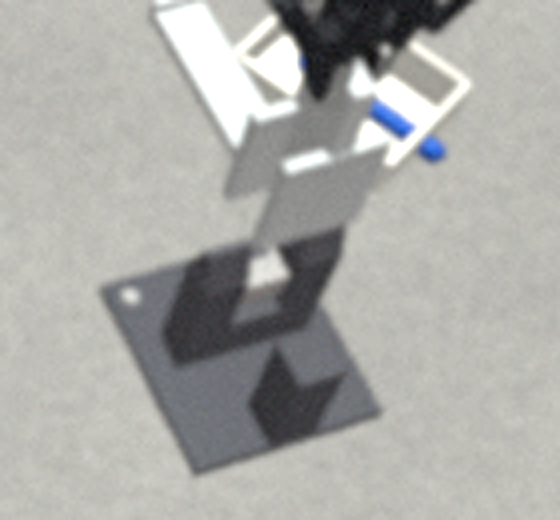

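The bracket hangs right over the upright, aligned, with the tine to the front. That was my 12th picture, so checks from here are numeric. Expected TCP z: mouth entry ≈172, landing ≈116, home ≈102. Descending with force checks.

{"name": "servo_tool", "arguments": {
  "rows": [
    [0,[0,0,10],[0,0,0]],
    [0,[0,0,10],[0,0,0]],
    [0,[0,0,8],[0,0,0]],
    [0,[0,0,5],[0,0,0]],
    [0,[0,0,5],[0,0,0]],
    [0,[0,0,4],[0,0,0]]
  ]
}}

```text
clock: 12.32
eef_pos: [528.1, 288.4, 155.6]
tcp_rot: [3.142, 0.0, 2.98]
contact_force: [-0.1, -0.3, -2.7]
opening: 0.145
```

{"name": "servo_tool", "arguments": {
  "rows": [
    [0,[0,0,3],[0,0,0]],
    [0,[0,0,3],[0,0,0]],
    [0,[0,0,3],[0,0,0]],
    [0,[0,0,3],[0,0,0]]
  ]
}}

```text
clock: 12.82
eef_pos: [528.1, 288.4, 143.7]
tcp_rot: [3.141, 0.0, 2.98]
contact_force: [-0.2, -0.0, -3.3]
opening: 0.147
```

{"name": "servo_tool", "arguments": {
  "rows": [
    [0,[0,0,4],[0,0,0]],
    [0,[0,0,4],[0,0,0]],
    [0,[0,0,4],[0,0,0]],
    [0,[0,0,4],[0,0,0]],
    [0,[0,0,4],[0,0,0]],
    [0,[0,0,2],[0,0,0]]
  ]
}}

```text
clock: 13.58
eef_pos: [527.9, 288.3, 121.4]
tcp_rot: [-3.141, -0.0, 2.98]
contact_force: [0.6, -0.5, -3.0]
opening: 0.14
```

{"name": "servo_tool", "arguments": {
  "rows": [
    [0,[0,0,2],[0,0,0]],
    [0,[0,0,2],[0,0,0]],
    [0,[0,0,2],[0,0,0]],
    [0,[0,0,1],[0,0,0]]
  ],
  "force": 110
}}

```text
clock: 14.08
eef_pos: [528.4, 288.5, 115.5]
tcp_rot: [3.141, 0.001, 2.98]
contact_force: [-0.1, -0.6, 5.7]
opening: 0.135
```

{"name": "servo_tool", "arguments": {
  "rows": [
    [0,[0,0,2],[0,0,0]],
    [0,[0,0,2],[0,0,0]],
    [0,[0,0,2],[0,0,0]],
    [0,[0,0,0],[0,0,0]]
  ]
}}

```text
clock: 14.58
eef_pos: [528.4, 288.5, 109.6]
tcp_rot: [3.141, 0.001, 2.98]
contact_force: [-1.8, -0.6, 5.2]
opening: 0.138
```

It landed at TCP 116 as predicted, and the shoe is moving at about 9 N. On to the hard stop.

{"name": "servo_tool", "arguments": {
  "rows": [
    [0,[0,0,2],[0,0,0]],
    [0,[0,0,2],[0,0,0]],
    [0,[0,0,2],[0,0,0]],
    [0,[0,0,0],[0,0,0]]
  ]
}}

```text
clock: 15.08
eef_pos: [528.3, 288.5, 103.3]
tcp_rot: [3.141, 0.001, 2.98]
contact_force: [-1.8, 0.0, 4.5]
opening: 0.135
```

{"name": "servo_tool", "arguments": {
  "rows": [
    [0,[0,0,1],[0,0,0]],
    [0,[0,0,1],[0,0,0]],
    [0,[0,0,0.5],[0,0,0]],
    [0,[0,0,0],[0,0,0]]
  ]
}}

```text
clock: 15.58
eef_pos: [528.6, 288.6, 101.7]
tcp_rot: [3.141, 0.001, 2.98]
contact_force: [-3.0, -1.7, 12.0]
opening: 0.139
```

{"name": "servo_tool", "arguments": {
  "rows": [
    [0,[0,0,1],[0,0,0]],
    [0,[0,0,1],[0,0,0]],
    [0,[0,0,0],[0,0,0]],
    [0,[0,0,0],[0,0,0]]
  ]
}}

```text
clock: 16.08
eef_pos: [529.2, 288.9, 101.5]
tcp_rot: [3.14, 0.002, 2.98]
contact_force: [-6.3, -3.6, 26.9]
opening: 0.136
```

Hard stop reached: z holds at 101.5 while the force rises to 27 N, and travel from landing is about 14 mm. Unload, release, and retreat straight up.

{"name": "servo_tool", "arguments": {
  "rows": [
    [0,[0,0,-1.5],[0,0,0]],
    [0,[0,0,-0.7],[0,0,0]],
    [20,[0,0,0],[0,0,0]],
    [30,[0,0,0],[0,0,0]],
    [85,[0,0,0],[0,0,0]],
    [85,[0,0,0],[0,0,0]],
    [85,[0,0,0],[0,0,0]],
    [85,[0,0,0],[0,0,0]]
  ],
  "force": 60
}}

```text
clock: 17.08
eef_pos: [528.0, 288.3, 100.5]
tcp_rot: [3.142, -0.0, 2.98]
contact_force: [0.0, -0.6, 0.2]
opening: 0.994
```

{"name": "servo_tool", "arguments": {
  "rows": [
    [85,[0,0,-10],[0,0,0]],
    [85,[0,0,-20],[0,0,0]],
    [85,[0,0,-30],[0,0,0]],
    [85,[0,0,-30],[0,0,0]],
    [85,[0,0,-30],[0,0,0]],
    [85,[0,0,0],[0,0,0]],
    [85,[0,0,0],[0,0,0]]
  ]
}}

```text
clock: 17.95
eef_pos: [527.8, 288.2, 220.4]
tcp_rot: [-3.141, -0.0, 2.98]
contact_force: [0.8, 0.4, 0.2]
opening: 0.997
```

Run:
```python
from h import *
s=sense();print({k:s[k] for k in("clock","eef_pos","contact_force","opening")})
cal=get_calibration("wrist");im=grab_frame("wrist");cv2.imwrite("pics/end_wrist.png",im)
# Compare heights: pose of grip by width of visible top face -> edges along the grip top predicted for home (z=160..) vs raised
yaw=-.1606;M=np.array([[np.cos(yaw),-np.sin(yaw)],[np.sin(yaw),np.cos(yaw)]]);C=np.array([528.2,288.5])
def P(x,y,z):return [*(C+M@[x,y]),z+40]   # underside at 40 when home
g=cv2.cvtColor(im,cv2.COLOR_BGR2GRAY).astype(int)
for dz in(0,14):
    print("home+",dz,"tip",w2p(cal,[P(-143,0,10+dz)]).round(1),"front plate top L/R",w2p(cal,[P(-19,-30,70+dz),P(-19,30,70+dz)]).round(1).tolist(),"grip front",w2p(cal,[P(-20,-7,120+dz),P(-20,7,120+dz)]).round(1).tolist())
ms=trace("wrist","long_bracket_grip")
for m in ms:
    ys,xs=np.nonzero(m["mask"]);print(round(m["conf"],2),"x",xs.min(),xs.max(),"y",ys.min(),ys.max())
    if xs.mean()>250 and xs.mean()<400:
        for y in range(ys.min(),ys.max(),8):
            r=np.nonzero(m["mask"][y])[0];print((y,int(r.min()),int(r.max())) if len(r) else y,end=" ")
for n in("top","scene"):
    grab_frame(n);c=get_calibration(n)
    for t in("short_bracket_grip","long_bracket_grip"):
        for b in boxes_of(n,t):w=c2w(c,b["centre"]);print(n,t,round(b["conf"],2),w.round())
```

```text
{'clock': 17.95, 'eef_pos': array([527.75640442, 288.16679872, 220.36897282]), 'contact_force': array([0.79552872, 0.35490292, 0.22002334]), 'opening': 0.9969224202159942}
home+ 0 tip [[320.7  39. ]] front plate top L/R [[291.2, 163.6], [350.2, 163.6]] grip front [[312.6, 174.2], [329.0, 174.2]]
home+ 14 tip [[320.7  36.2]] front plate top L/R [[289.8, 166.5], [351.7, 166.5]] grip front [[312.2, 178.3], [329.5, 178.3]]
0.75 x 291 351 y 44 211
(44, 310, 333) (52, 309, 335) (60, 309, 334) (68, 309, 334) (76, 309, 334) (84, 309, 334) (92, 309, 334) (100, 310, 333) (108, 310, 334) (116, 310, 334) (124, 310, 334) (132, 310, 334) (140, 310, 334) (148, 311, 334) (156, 295, 348) (164, 292, 350) (172, 313, 330) (180, 309, 335) (188, 295, 349) (196, 294, 350) (204, 314, 328) top short_bracket_grip 0.63 [444. -70.  29.]
top long_bracket_grip 0.8 [ 317. -181.    9.]
top long_bracket_grip 0.78 [496. 293.  47.]
scene short_bracket_grip 0.58 [477. -82.  52.]
scene long_bracket_grip 0.68 [ 317. -166.   13.]
scene long_bracket_grip 0.55 [526. 289.  87.]
```

The mask matches the home prediction: front plate at columns 292–350 at row 164, against predicted 291.2–350.2 at home and 289.8–351.7 if raised. The short and orange brackets have not moved.

```bash
python3 -c "
from rig import *
print(sign_off(),sense()['clock'])"
```

```text
the job is handed in; nothing more can be done
the job is handed in; nothing more can be done
```

The loose grey long bracket is hooked into the empty upright with its tine to the front. I pressed it down until the lock shoe hit its stop, let go, and retreated. The job was handed in at about 18 s, with no verdict reported.

**Problem on the way:** The first pinch, at TCP z = 82 mm, slipped off the grip's top edge. The camera views put the fingertips roughly 20–33 mm short of the reported TCP. I re-grasped about 20 mm deeper and it held; the bracket had not visibly moved.

**Last checks:**
- **Seating:** It landed at TCP z ≈ 116 mm, then stopped at 101.5 mm while the force rose to 27 N. That is about 14 mm of shoe travel.
- **After release:** The contact force was near zero, and the wrist mask width fitted the fully-home prediction, not the raised one. The mask's tine-tip row was about 5 px off either prediction.
- **Other brackets:** The top camera put the short and orange brackets within about 3 mm of their starting positions. The scene camera's final position for the short bracket was about 40 mm off the top camera's, at confidence 0.58. I took it as a network error because the gripper never went near that bracket.
- **Not done:** All 12 pictures were used before insertion, so these final checks are numeric, not by eye.

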